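Lay out a prototype power supply for its load test

ROBOT

A 6-joint arm with a two-finger parallel gripper is mounted at the origin on the work surface. World frame = base frame: x ahead of the robot, y to its left, z up, the work surface at z = 0. Lengths are in m, angles in rad, forces in N, time in s.
With the tool pointing down it reaches from about 0.35 to 0.775 m from the base axis. Payload 7.3 kg.
Tool frame: the origin (TCP) lies at the centre of the arm's flange, where the gripper is bolted on; the fingertips stand 178 mm ahead of it and the grasp point (between the pads) lies 159 mm ahead of it; z points along the fingers, y is the line along which they close (so a half turn about z gives the same grasp; the last joint's range is limited). The gripper opens to 92 mm and grips with 3 to 60 N. Pads are 19 mm wide; open, the fingers measure 130 mm over their backs; the gripper's body (75 mm by 190 mm) begins 47 mm behind the grasp point.
Start: joints at [0.967, 0.342, 1.524, -0, 1.275, -0.146], TCP at [0.232, 0.471, 0.405] pointing down, gripper open.
Joint ranges: [-2.53, 2.53], [-0.77, 2.02], [0.04, 2.7], [-1, 4.14], [0.28, 2.66], [-3.11, 3.11]. Speed limits (rad/s): [2.57, 2.57, 3.14, 3.14, 3.14, 3.14].

INTERFACE

Orientations are given as [roll, pitch, yaw] about the fixed x, y, z axes, in that order (R = Rz(yaw) Ry(pitch) Rx(roll)).
In Python, from cell import robot gives the robot as it stands.
- The arm moves only by the shell command python3 -m pendant 'ROWS' [OPENING] [FORCE]. ROWS is a JSON list of rows, 1 to 8 of them, each of 6 numbers: dx, dy, dz in m, then a rotation vector rx, ry, rz in rad; each row shifts and turns the commanded pose from where the row before left it, along the tool's axes as they then stand; what a row does not reach is not made up. A row lasts 1/12 s, in which the tool goes at most 0.0417 m and 0.125 rad, less where a joint would pass 70% of its speed; a pose out of reach is approached as far as the arm can. OPENING is the finger opening in m, set as the command begins (- or left out keeps the last). The fingers move at their own pace and stop on an object; FORCE is the grip in N (left out, the last holds). Time passes only in rows, so rows that do not move let the fingers close. It prints the time, the measured TCP pose, the force, the opening and the grip force at its end.
- robot.observe(): the state, without advancing time (a new reading comes with each control period).
- robot.read_camera(name): name is "side" or "top" or "wrist"; returns a dict with "image" (480x640x3 uint8, red, green, blue), "fx", "fy", "cx", "cy" (pixels), "pose" (4x4, takes a point from camera to world coordinates). Camera axes: x right, y down, z forward; pixel columns grow to the right and rows downward; lengths in m; the calibration is good to about 2 mm. A picture is of the moment at which its call begins. There is no depth.
- robot.hand_in(): hands the job in; it is judged then, once.
The state is a dict: "time": time; "qpos": joint angles; "qvel": joint speeds; "joint_efforts": joint torques, N m; "tool_pos": TCP position; "tool_rot": TCP orientation; "contact_force": force on the tool from outside, world axes, zero at the start; "torque": the same for the moment, N m; "opening": finger opening in m; "grip_force": force on a finger pad.
Only numpy, scipy, OpenCV 4.12 (cv2) and the standard library are available. Lean on these libraries where they do the work, as an engineer would, in place of code of your own. Each camera call takes 0.05 s, during which the arm holds its last target. There are 200 camera calls.

TASK

Lay out the prototype power supply: put the copper heat spreader centred on the silver chip of the green circuit board and the black finned heat sink centred on top of the spreader, both flat and square to the board. On the white base plate stand the capacitor upright in the middle of the grey mark to the left of the transformer, and the orange relay right way up in the middle of the grey mark to its right, square to the plate (left and right as the robot sees them, with the plate's red-striped edge towards the robot). Let go of everything and leave the solder spool, the flux jar and the multimeter where they are.

Things in the scene. Friction and masses are not known exactly. Their poses are not given: they have to be found in the camera images.
- spreader: loose copper block, 34 x 34 x 10 mm high; origin at the centre of its underside, x and y along its sides, z up
- heat_sink: loose black finned heat sink, 40 x 40 mm and 28 mm high, to be gripped by either pair of side faces; origin at the centre of its underside, x along the fins, y across them, z up (fins upwards)
- capacitor: loose upright can capacitor, black sleeve with a silver disc on top, 35 mm diameter, 50 mm high; origin at the centre of its underside, z up
- relay: loose orange relay block with a small white square on top, 44 mm along its x, 30 mm along its y, 34 mm high; origin at the centre of its underside, z up
- board: fixed green circuit board, 130 mm along x, 100 mm along y, on a black rail under each end in x (rails 112 mm along y). Origin on the bench (z = 0) under the middle of the board, z up. Board top 30 mm above the origin; silver chip 34 x 34 mm in the middle, square to the board, chip top at (0, 0, 0.034). Other parts at most 4 mm high, at least 36 mm off the middle. Yaw within 0.3 rad
- power_base: fixed white plate, 100 mm along x, 230 along y, 6 thick, yaw within 0.3 rad; origin: centre of underside, x away from the robot, y to its left, z up; red stripe on the near (-x) edge. Mid-plate a fixed yellow/dark steel transformer, 50 mm along x, 56 along y, top 50 mm above origin. Round grey marks, 52 mm diameter, centred at (0, 0.080, 0.006) left and (0, -0.080, 0.006) right
- spool: bystander: green solder spool standing on the bench, 56 mm diameter, 40 mm high; origin at the centre of its underside; leave it alone
- flux_jar: bystander: small amber jar with white cap, 38 mm diameter, 42 mm high; origin at the centre of its underside; leave it alone
- multimeter: bystander: yellow multimeter lying flat, 150 mm along x, 76 mm along y, about 36 mm high; origin at the centre of its underside; leave it alone
Things that resemble listed ones, but are neither listed nor needed, are in the scene too. Of the things that look like the relay, the largest one is meant. What is shaped like the heat_sink but blue or pink is not meant.

How it is judged:
At the end, for the whole second after the job is handed in: Spreader flat on the chip, heat sink flat on it, each centred within 8 mm; capacitor upright on the left mark, relay upright on the right mark, within 12 mm (limits along each side); spreader, sink and relay square within 15 degrees, either way round; all released, at rest, heights within 3 mm (x of spreader in the frame of board between -0.008 and 0.008 m and y of spreader in the frame of board between -0.008 and 0.008 m and z of spreader in the frame of board between 0.031 and 0.037 m and (angle between the x axis of spreader and the x axis of board, either way round below 0.26 rad or angle between the x axis of spreader and the y axis of board, either way round below 0.26 rad) and angle between each of spreader, heat_sink, capacitor, relay's own z axis and vertical below 0.1 rad and linear speed of each of spreader, heat_sink, capacitor, relay below 0.02 m/s and angular speed of each of spreader, heat_sink, capacitor, relay below 0.2 rad/s and x of heat_sink in the frame of spreader between -0.008 and 0.008 m and y of heat_sink in the frame of spreader between -0.008 and 0.008 m and z of heat_sink in the frame of spreader between 0.007 and 0.013 m and (angle between the x axis of heat_sink and the x axis of board, either way round below 0.26 rad or angle between the x axis of heat_sink and the y axis of board, either way round below 0.26 rad) and x of capacitor in the frame of power_base between -0.012 and 0.012 m and y of capacitor in the frame of power_base between 0.068 and 0.092 m and z of capacitor in the frame of power_base between 0.003 and 0.009 m and x of relay in the frame of power_base between -0.012 and 0.012 m and y of relay in the frame of power_base between -0.092 and -0.068 m and z of relay in the frame of power_base between 0.003 and 0.009 m and (angle between the x axis of relay and the x axis of power_base, either way round below 0.26 rad or angle between the x axis of relay and the y axis of power_base, either way round below 0.26 rad)); the robot touches nothing.
It fails at once if the solder spool is moved by more than 25 mm (distance of spool from where it was at the start of the episode above 0.025 m).
It fails at once if the flux jar is moved by more than 25 mm (distance of flux_jar from where it was at the start of the episode above 0.025 m).
It fails at once if the multimeter is moved by more than 25 mm (distance of multimeter from where it was at the start of the episode above 0.025 m).
It also fails if it takes over 106 s, if anything falls off the work surface, if the arm or the gripper's body presses on something with over 40 N, if the wrist force passes 120 N, or if a joint passes its speed limit or range.

## Working session

There is one attempt and no reset: what is moved stays moved. The work goes in short steps, Python scripts to look and compute and a shell command to move; the robot and the scene stay as the last step left them, time stands still between calls to the robot, and variables do not carry over. Pictures are saved under pics/ and viewed, at most 14 in all, crops included, and the job is handed in when it is done.

```bash
mkdir -p pics; ls; python3 - <<'E'
from cell import robot
import cv2,numpy as np
np.set_printoptions(precision=4,suppress=True)
print(robot.observe())
for n in ["top","side","wrist"]:
    c=robot.read_camera(n);cv2.imwrite(f"pics/{n}0.png",c["image"][:,:,::-1]);np.savez(f"pics/{n}0.npz",**c)
    print(n,c["fx"],c["fy"],c["cx"],c["cy"],c["pose"])
E
```

```text
pics
{'time': 0.0, 'qpos': array([ 0.967 ,  0.3427,  1.525 , -0.    ,  1.2754, -0.146 ]), 'qvel': array([-0.0018,  0.0008, -0.0004,  0.001 , -0.0006, -0.    ]), 'joint_efforts': array([  0.0006, -43.1242, -24.4226,   0.072 ,   0.0559,  -0.0002]), 'tool_pos': array([0.2319, 0.4708, 0.404 ]), 'tool_rot': array([-3.14  , -0.0002,  2.6839]), 'contact_force': array([0.3969, 0.252 , 0.2344]), 'torque': array([ 0.0117,  0.043 , -0.0348]), 'grip_force': 0.0, 'opening': 0.09187133586968496}
top 531.9357895725764 531.9357895725764 327.63740668350533 246.8608206879297 [[ 0.0267 -0.9968  0.0759  0.4992]
 [-0.9994 -0.0251  0.0221 -0.0353]
 [-0.0201 -0.0764 -0.9969  1.4596]
 [ 0.      0.      0.      1.    ]]
side 557.1833531850137 557.1833531850137 321.68555772788636 240.79809421763784 [[ 0.9566 -0.1863  0.2239  0.3142]
 [-0.2912 -0.616   0.7319 -0.9471]
 [ 0.0016 -0.7654 -0.6436  0.8447]
 [ 0.      0.      0.      1.    ]]
wrist 402.3982508105796 402.3982508105796 324.85738930566083 235.7386746912026 [[ 0.4417  0.8669  0.2311  0.1713]
 [ 0.8971 -0.4262 -0.116   0.5009]
 [-0.0021  0.2586 -0.966   0.3838]
 [ 0.      0.      0.      1.    ]]
```

View pics/top0.png

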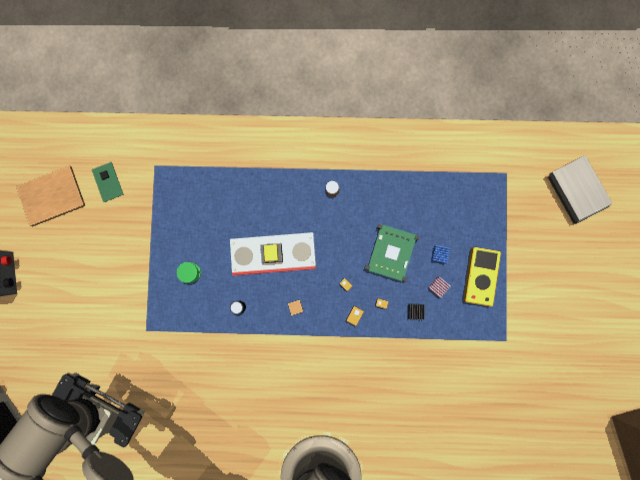

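View pics/side0.png

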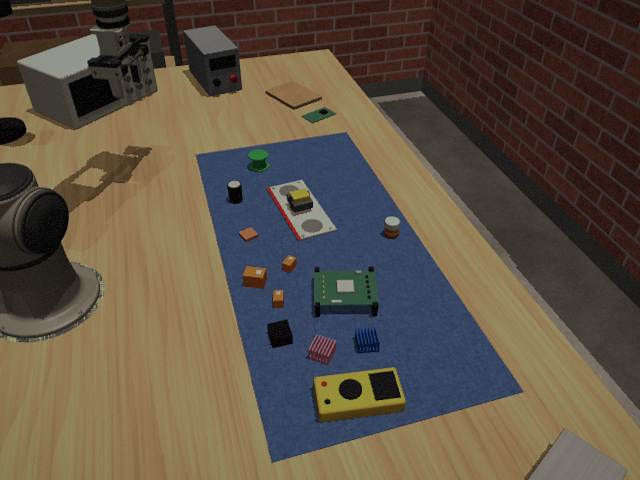

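Top view: capacitor (237,308), spreader (296,308), relay (355,316, largest of the orange ones), heat sink (416,312), board (391,252), plate (272,254), spool (188,272), jar (332,188), multimeter (483,277). The side view agrees; the amber jar is at (392,228) and the black capacitor at (235,192).

```bash
cat > h.py <<'E'
import cv2,numpy as np
np.set_printoptions(precision=4,suppress=True)
def ray(c,px,z):
    "pixels (N,2) -> world points on plane z"
    px=np.atleast_2d(np.asarray(px,float));P=c["pose"]
    d=np.c_[(px[:,0]-c["cx"])/c["fx"],(px[:,1]-c["cy"])/c["fy"],np.ones(len(px))]@P[:3,:3].T
    return P[:3,3]+d*((z-P[2,3])/d[:,2])[:,None]
def blob(c,roi,f,z,min_area=4):
    "largest blob of mask f(h,s,v) in roi (x0,y0,x1,y1): world min-area rect at plane z"
    x0,y0,x1,y1=roi;k=4
    im=cv2.resize(c["image"][y0:y1,x0:x1],None,fx=k,fy=k,interpolation=cv2.INTER_CUBIC)
    h,s,v=[a.astype(int) for a in cv2.split(cv2.cvtColor(im,cv2.COLOR_RGB2HSV))]
    m=f(h,s,v).astype(np.uint8)
    m=cv2.morphologyEx(m,cv2.MORPH_OPEN,np.ones((3,3)))
    cs=cv2.findContours(m,cv2.RETR_EXTERNAL,cv2.CHAIN_APPROX_NONE)[0]
    if not cs: return None
    ct=max(cs,key=cv2.contourArea)[:,0,:].astype(float)
    px=(ct+.5)/k-.5+[x0,y0]
    w=ray(c,px,z)[:,:2]
    (cx,cy),(a,b),ang=cv2.minAreaRect((w*1000).astype(np.float32))
    return dict(c=np.array([cx,cy])/1000,size=np.array([a,b]),ang=np.round(ang,1),px=px.mean(0),bb=np.r_[px.min(0),px.max(0)])
E
python3 - <<'E'
from h import *
c=dict(np.load("pics/top0.npz"))
org=lambda h,s,v:(h>3)&(h<25)&(s>110)&(v>110)
wh=lambda h,s,v:(s<60)&(v>140)
def p(n,*a):print(n,blob(c,*a))
p("cap disc",(222,295,250,322),wh,.05)
p("spreader",(282,295,310,322),lambda h,s,v:(h<25)&(s>60)&(v>90),.01)
p("relay",(340,301,370,331),org,.034)
p("relay white",(342,303,368,329),wh,.034)
p("sink",(400,298,432,326),lambda h,s,v:(v<55),.028)
p("board",(355,215,430,290),lambda h,s,v:(h>55)&(h<85)&(s>60),.03)
p("chip",(380,240,405,265),wh,.034)
p("base",(222,225,325,280),wh,.006)
p("markL",(232,240,256,272),lambda h,s,v:(s<60)&(v<190)&(v>90),.006)
p("markR",(290,238,313,266),lambda h,s,v:(s<60)&(v<190)&(v>90),.006)
im=c["image"][215:335,215:445,::-1]
cv2.imwrite("pics/crop1.png",cv2.resize(im,None,fx=3.4,fy=3.4,interpolation=cv2.INTER_CUBIC))
E
```

```text
cap disc {'c': array([0.4403, 0.2339]), 'size': array([30.9831, 29.8644]), 'ang': np.float64(2.2), 'px': array([236.0086, 307.2739]), 'bb': array([230.375, 301.375, 241.625, 313.125])}
spreader {'c': array([0.443 , 0.0804]), 'size': array([34.6208, 34.2504]), 'ang': np.float64(19.8), 'px': array([295.0694, 307.1806]), 'bb': array([287.875, 299.875, 302.375, 314.625])}
relay {'c': array([ 0.4264, -0.0799]), 'size': array([30.5382, 44.6141]), 'ang': np.float64(62.0), 'px': array([354.4954, 315.4623]), 'bb': array([346.375, 306.125, 362.875, 324.625])}
relay white {'c': array([ 0.4352, -0.0848]), 'size': array([11.5556, 12.4151]), 'ang': np.float64(64.6), 'px': array([356.3482, 312.3259]), 'bb': array([353.875, 309.875, 358.625, 314.875])}
sink {'c': array([ 0.4419, -0.2424]), 'size': array([36.5546, 15.2894]), 'ang': np.float64(0.8), 'px': array([415.3955, 311.1579]), 'bb': array([412.625, 304.375, 418.375, 318.125])}
board {'c': array([ 0.5973, -0.1764]), 'size': array([102.2994, 131.3193]), 'ang': np.float64(73.8), 'px': array([393.1935, 253.7138]), 'bb': array([368.375, 224.875, 415.625, 280.625])}
chip {'c': array([ 0.5978, -0.1761]), 'size': array([36.3191, 36.8574]), 'ang': np.float64(73.4), 'px': array([391.9514, 252.1289]), 'bb': array([384.125, 244.125, 399.875, 260.125])}
base {'c': array([0.5924, 0.1487]), 'size': array([ 93.5295, 232.0824]), 'ang': np.float64(6.0), 'px': array([272.2551, 251.9347]), 'bb': array([229.375, 231.875, 315.375, 271.875])}
markL {'c': array([0.5795, 0.2283]), 'size': array([47.4609, 49.664 ]), 'ang': np.float64(1.5), 'px': array([243.2206, 255.7696]), 'bb': array([234.125, 247.125, 252.125, 264.375])}
markR {'c': array([0.5795, 0.0519]), 'size': array([3.4006, 6.2906]), 'ang': np.float64(46.6), 'px': array([307.2273, 257.375 ]), 'bb': array([306.375, 256.375, 308.125, 258.375])}
```

View pics/crop1.png

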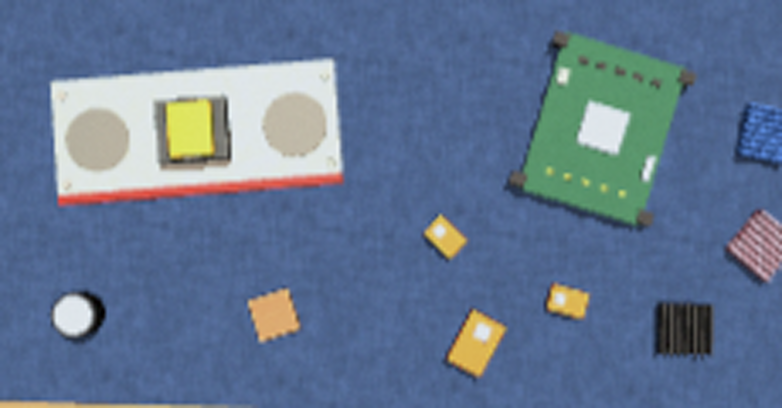

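Crop: the plate has the yellow transformer at (190,128) and marks at (98,139) and (295,124). The chip is at (604,127), the black sink at (684,329) with its fins along world x, the spreader at (274,315), and the largest relay at (476,344). Poses measured: base yaw 6°, board yaw −16.2°.

```bash
cat > plan.py <<'E'
import sys,numpy as np
from math import ceil
from cell import robot
def plan(x,y,z,psi,p=None,yaw=None):
    "tool-axis moves from present pose to TCP (x,y,z), yaw psi deg; rotation first"
    s=robot.observe(); p=s["tool_pos"] if p is None else np.array(p); yaw=s["tool_rot"][2] if yaw is None else np.radians(yaw)
    t=np.radians(psi); rz=-((t-yaw+np.pi)%(2*np.pi)-np.pi)
    d=np.array([x,y,z])-p; c,sn=np.cos(t),np.sin(t)
    v=np.array([c*d[0]+sn*d[1],sn*d[0]-c*d[1],-d[2]])
    print("rz %.3f"%rz,"move",v.round(4),"rows>=%d"%ceil(np.linalg.norm(v[:2])/.0417))
if __name__=="__main__": plan(*map(float,sys.argv[1:5]))
E
python3 plan.py .443 .0804 .405 109.8
python3 -c "
from h import *
c=dict(np.load('pics/top0.npz'));print(ray(c,[[416.7,311.9]],.028))"
```

```text
rz 0.767 move [-0.4389  0.0663 -0.0008] rows>=11
[[ 0.4403 -0.2457  0.028 ]]
```

```bash
python3 -m pendant '[[0,0,0,0,0,0.11],[0,0,0,0,0,0.11],[0,0,0,0,0,0.11],[0,0,0,0,0,0.11],[0,0,0,0,0,0.11],[0,0,0,0,0,0.11],[0,0,0,0,0,0.11]]' 0.092
python3 -m pendant '[[-0.036,0.0055,0,0,0,0],[-0.036,0.0055,0,0,0,0],[-0.036,0.0055,0,0,0,0],[-0.036,0.0055,0,0,0,0],[-0.036,0.0055,0,0,0,0],[-0.036,0.0055,0,0,0,0]]'
python3 -m pendant '[[-0.036,0.0055,0,0,0,0],[-0.036,0.0055,0,0,0,0],[-0.036,0.0055,0,0,0,0],[-0.036,0.0055,0,0,0,0],[-0.036,0.0055,0,0,0,0],[-0.036,0.0055,0,0,0,0],[0,0,0,0,0,0]]'
python3 plan.py .443 .0804 .181 109.8
python3 - <<'E'
from cell import robot;import cv2,numpy as np
c=robot.read_camera("wrist");cv2.imwrite("pics/w1.png",c["image"][:,:,::-1]);np.savez("pics/w1.npz",**c)
E
```

```text
time: 0.73
tool_pos: [0.232, 0.4709, 0.4045]
tool_rot: [-3.141, 0.0, 1.908]
contact_force: [-0.5, -0.0, -0.2]
opening: 0.0918
grip_force: 0.0
time: 1.23
tool_pos: [0.336, 0.2771, 0.4047]
tool_rot: [-3.142, -0.0, 1.914]
contact_force: [1.4, -0.1, 0.2]
opening: 0.0916
grip_force: 0.0
time: 1.82
tool_pos: [0.4418, 0.0818, 0.4045]
tool_rot: [3.141, 0.002, 1.909]
contact_force: [0.5, -0.1, -0.4]
opening: 0.0917
grip_force: 0.0
rz -0.008 move [-0.0018  0.0007  0.2235] rows>=1
```

View pics/w1.png

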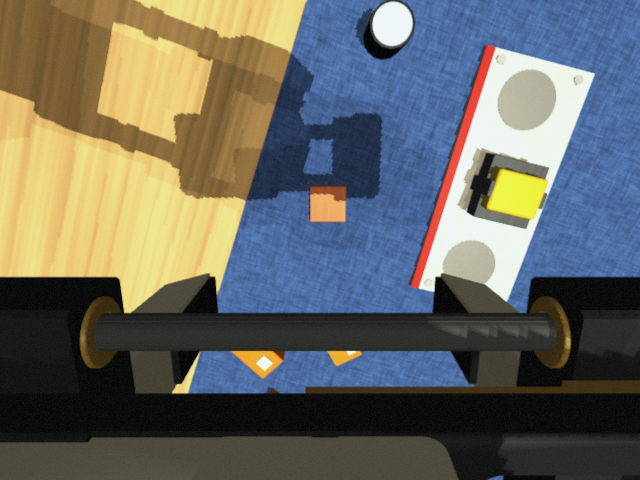

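The wrist view shows the spreader at (328,204) square to the fingers, the capacitor disc at (392,24), and the plate. I'll cross-check positions from this view and then grasp.

```bash
python3 - <<'E'
from h import *
c=dict(np.load("pics/w1.npz"))
wh=lambda h,s,v:(s<60)&(v>140)
print(blob(c,(300,175,360,232),lambda h,s,v:(h<20)&(s>90)&(v>90),.01))
print(blob(c,(360,0,425,55),wh,.05))
print(blob(c,(480,55,570,140),lambda h,s,v:(s<60)&(v<195)&(v>90),.006))
E
python3 -m pendant '[[-0.002,0.001,0.037,0,0,0],[0,0,0.037,0,0,0],[0,0,0.037,0,0,0],[0,0,0.037,0,0,0],[0,0,0.037,0,0,0],[0,0,0.025,0,0,0],[0,0,0.0125,0,0,0],[0,0,0,0,0,0]]'
```

```text
{'c': array([0.4461, 0.0815]), 'size': array([33.8307, 34.0239]), 'ang': np.float64(19.0), 'px': array([327.5542, 203.4821]), 'bb': array([309.625, 185.625, 345.625, 221.125])}
{'c': array([0.4434, 0.2341]), 'size': array([30.4224, 30.516 ]), 'ang': np.float64(85.1), 'px': array([392.0629,  23.3481]), 'bb': array([371.875,   0.875, 412.375,  45.875])}
{'c': array([0.5825, 0.228 ]), 'size': array([51.3215, 50.1665]), 'ang': np.float64(19.4), 'px': array([526.1718,  99.6036]), 'bb': array([497.625,  69.875, 555.375, 129.125])}
time: 2.53
tool_pos: [0.4398, 0.0858, 0.1799]
tool_rot: [-3.137, -0.002, 1.915]
contact_force: [-0.1, 0.3, 0.8]
opening: 0.0917
grip_force: 0.0
```

```bash
python3 -m pendant '[[0,0,0,0,0,0],[0,0,0,0,0,0]]';python3 plan.py .4445 .081 .180 109.4
```

```text
time: 2.7
tool_pos: [0.441, 0.0854, 0.1827]
tool_rot: [3.141, -0.0, 1.915]
contact_force: [0.0, -1.3, -0.3]
opening: 0.0919
grip_force: 0.0
rz 0.005 move [-0.0053  0.0018  0.0027] rows>=1
```

```bash
python3 -m pendant '[[-0.005,0.002,0.001,0,0,0],[0,0,0,0,0,0],[0,0,0,0,0,0]]'
python3 -m pendant '[[0,0,0,0,0,0],[0,0,0,0,0,0],[0,0,0,0,0,0],[0,0,0,0,0,0],[0,0,0,0,0,0],[0,0,0,0,0,0]]' 0.02 25
python3 plan.py .4445 .081 .181 109.4
```

```text
time: 2.95
tool_pos: [0.445, 0.0806, 0.1818]
tool_rot: [3.14, 0.0, 1.913]
contact_force: [-0.8, -0.3, -0.1]
opening: 0.0917
grip_force: 0.0
time: 3.45
tool_pos: [0.4446, 0.0807, 0.1812]
tool_rot: [-3.142, -0.0, 1.914]
contact_force: [-0.5, -0.0, -0.5]
opening: 0.0566
grip_force: 0.0
rz 0.004 move [ 0.0003 -0.      0.0002] rows>=1
```

```bash
python3 -m pendant '[[0,0,0,0,0,0],[0,0,0,0,0,0],[0,0,0,0,0,0],[0,0,0,0,0,0],[0,0,0,0,0,0],[0,0,0,0,0,0]]'
python3 -m pendant '[[0,0,-0.02,0,0,0],[0,0,-0.03,0,0,0],[0,0,-0.035,0,0,0],[0,0,-0.035,0,0,0],[0,0,-0.03,0,0,0.1],[0,0,0,0,0,0.105],[0,0,0,0,0,0.105]]'
python3 -m pendant '[[0,0,0,0,0,0.105],[0,0,0,0,0,0.105],[0,0,0,0,0,0.105],[0,0,0,0,0,0]]'
python3 plan.py .599 -.176 .33 73.8
```

```text
time: 3.95
tool_pos: [0.4447, 0.0807, 0.1812]
tool_rot: [3.141, -0.0, 1.914]
contact_force: [0.3, -0.5, -0.5]
opening: 0.0338
grip_force: 25.0
time: 4.53
tool_pos: [0.4448, 0.0808, 0.3332]
tool_rot: [3.137, 0.0, 1.599]
contact_force: [-0.5, 0.6, -1.7]
opening: 0.0336
grip_force: 25.0
time: 4.87
tool_pos: [0.4445, 0.0807, 0.3311]
tool_rot: [-3.141, 0.0, 1.285]
contact_force: [0.3, -0.7, -1.1]
opening: 0.0336
grip_force: 25.0
rz -0.003 move [-0.2034  0.22    0.0011] rows>=8
```

```bash
python3 -m pendant '[[-0.0254,0.0275,0,0,0,0],[-0.0254,0.0275,0,0,0,0],[-0.0254,0.0275,0,0,0,0],[-0.0254,0.0275,0,0,0,0],[-0.0254,0.0275,0,0,0,0],[-0.0254,0.0275,0,0,0,0],[-0.0254,0.0275,0,0,0,0],[-0.0254,0.0275,0,0,0,0]]'
python3 -m pendant '[[0,0,0,0,0,0],[0,0,0,0,0,0]]'
python3 plan.py .599 -.176 .215 73.8
python3 - <<'E'
from cell import robot;import cv2,numpy as np
c=robot.read_camera("wrist");cv2.imwrite("pics/w2.png",c["image"][:,:,::-1]);np.savez("pics/w2.npz",**c)
E
```

```text
time: 5.53
tool_pos: [0.5999, -0.1774, 0.3308]
tool_rot: [-3.141, -0.0, 1.292]
contact_force: [0.6, 0.5, -1.0]
opening: 0.0333
grip_force: 25.0
time: 5.7
tool_pos: [0.5996, -0.1774, 0.3299]
tool_rot: [-3.14, -0.0, 1.289]
contact_force: [-0.5, 1.3, -1.7]
opening: 0.0332
grip_force: 25.0
rz 0.001 move [ 0.0012 -0.001   0.1149] rows>=1
```

View pics/w2.png

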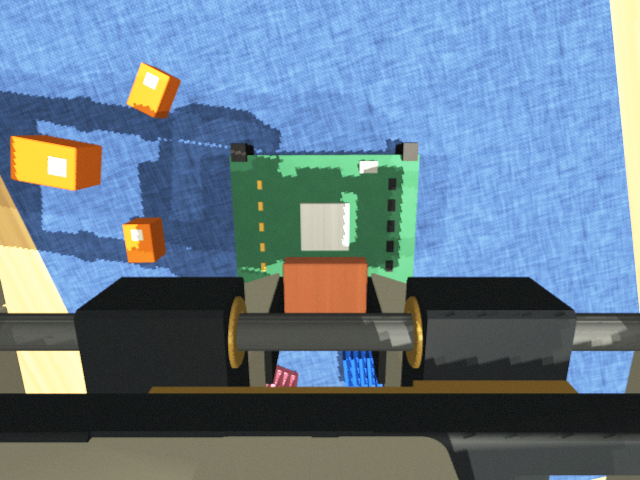

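The spreader is held square at (326,285), and the chip is at (325,227), partly shaded by the arm. Next I'll compute the chip position from this view.

```bash
python3 - <<'E'
from h import *
c=dict(np.load("pics/w2.npz"))
print(blob(c,(290,190,362,257),lambda h,s,v:(s<50)&(v>100),.034))
print(ray(c,[[325.5,226.8]],.034))
# spreader lower edge: world of bottom edge midpoint at carried height
print(ray(c,[[326,259]],.331-.181),c["pose"][:3,3])
E
```

```text
{'c': array([ 0.6011, -0.1759]), 'size': array([34.8176, 34.7847]), 'ang': np.float64(73.9), 'px': array([324.4222, 226.2424]), 'bb': array([299.625, 202.375, 349.125, 250.375])}
[[ 0.6017 -0.1762  0.034 ]]
[[ 0.6059 -0.1623  0.15  ]] [ 0.6203 -0.1115  0.3097]
```

```bash
python3 -m pendant '[[0.0012,-0.001,0.025,0,0,0],[0,0,0.025,0,0,0],[0,0,0.025,0,0,0],[0,0,0.02,0,0,0],[0,0,0.01,0,0,0],[0,0,0.005,0,0,0],[0,0,0,0,0,0],[0,0,0,0,0,0]]'
python3 plan.py .5993 -.176 .2152 73.8
```

```text
time: 6.42
tool_pos: [0.5991, -0.1739, 0.2223]
tool_rot: [3.14, 0.0, 1.29]
contact_force: [0.0, -0.6, -0.7]
opening: 0.0338
grip_force: 25.0
rz 0.002 move [-0.002   0.0008  0.0071] rows>=1
```

```bash
python3 -m pendant '[[-0.002,0.001,0.003,0,0,0],[0,0,0.002,0,0,0],[0,0,0.0015,0,0,0],[0,0,0.0005,0,0,0],[0,0,0,0,0,0],[0,0,0,0,0,0]]'
python3 plan.py .5993 -.176 .2152 73.8
```

```text
time: 6.92
tool_pos: [0.5993, -0.1766, 0.2152]
tool_rot: [3.14, 0.0, 1.289]
contact_force: [-2.1, -0.6, 5.5]
opening: 0.0335
grip_force: 25.0
rz 0.001 move [ 0.0006 -0.0002  0.    ] rows>=1
```

Contact made. Release and rise.

```bash
python3 -m pendant '[[0,0,0,0,0,0],[0,0,0,0,0,0],[0,0,0,0,0,0],[0,0,0,0,0,0],[0,0,-0.005,0,0,0],[0,0,-0.03,0,0,0],[0,0,-0.04,0,0,0],[0,0,-0.04,0,0,0]]' 0.06
python3 -m pendant '[[0,0,0,0,0,-0.09],[0,0,0,0,0,-0.09],[0,0,0,0,0,-0.1],[0,0,0,0,0,0]]' 0.092
python3 plan.py .441 -.2455 .33 90
```

```text
time: 7.58
tool_pos: [0.5989, -0.1763, 0.3298]
tool_rot: [-3.139, -0.001, 1.289]
contact_force: [0.5, 0.3, 1.0]
opening: 0.0601
grip_force: 0.0
time: 7.92
tool_pos: [0.5991, -0.1764, 0.3298]
tool_rot: [3.141, 0.0, 1.572]
contact_force: [0.2, 0.0, 0.4]
opening: 0.0821
grip_force: 0.0
rz 0.002 move [-0.0691 -0.1581 -0.0002] rows>=5
```

```bash
python3 -m pendant '[[-0.014,-0.0316,0,0,0,0],[-0.014,-0.0316,0,0,0,0],[-0.014,-0.0316,0,0,0,0],[-0.0135,-0.0316,0,0,0,0],[-0.0135,-0.0316,0,0,0,0],[0,0,0,0,0,0],[0,0,0,0,0,0]]'
python3 plan.py .441 -.2455 .33 90
python3 - <<'E'
from cell import robot;import cv2,numpy as np
c=robot.read_camera("wrist");cv2.imwrite("pics/w3.png",c["image"][:,:,::-1]);np.savez("pics/w3.npz",**c)
from h import *
print(blob(c,(270,180,380,275),lambda h,s,v:(v<60),.028))
c=robot.read_camera("top");np.savez("pics/top1.npz",**c)
print(blob(c,(380,240,405,265),lambda h,s,v:(h<25)&(s>60)&(v>90),.044))
E
```

```text
time: 8.5
tool_pos: [0.44, -0.2458, 0.3296]
tool_rot: [3.141, 0.0, 1.563]
contact_force: [-0.2, 0.8, -0.4]
opening: 0.0919
grip_force: 0.0
rz -0.007 move [ 0.0003  0.001  -0.0004] rows>=1
{'c': array([ 0.4448, -0.2432]), 'size': array([44.0186, 40.2637]), 'ang': np.float64(89.6), 'px': array([329.7804, 222.2213]), 'bb': array([300.875, 192.625, 357.375, 252.375])}
{'c': array([ 0.5973, -0.1764]), 'size': array([34.8842, 35.6543]), 'ang': np.float64(75.2), 'px': array([392.3074, 252.0345]), 'bb': array([384.875, 244.375, 400.125, 259.625])}
```

View pics/w3.png

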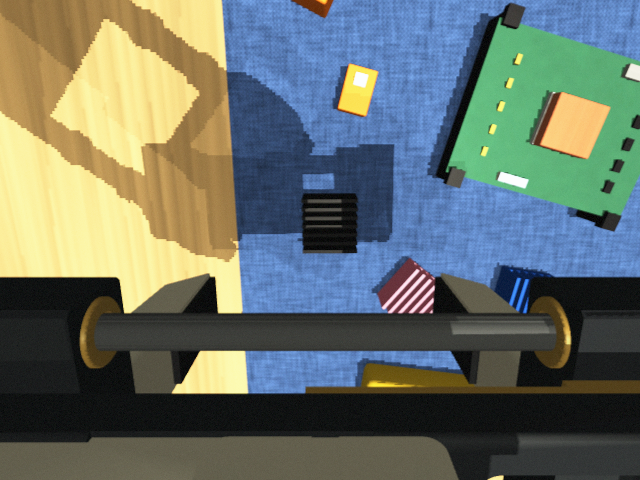

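The sink is at (330,222), with only its side facing the camera added. The spreader sits centred on the chip at (572,125). Descend on the sink.

```bash
python3 -m pendant '[[0.000,0.002,0.025,0,0,0],[0,0,0.025,0,0,0],[0,0,0.025,0,0,0],[0,0,0.025,0,0,0],[0,0,0.02,0,0,0],[0,0,0.01,0,0,0],[0,0,0,0,0,0],[0,0,0,0,0,0]]' 0.07
python3 plan.py .442 -.2455 .186 90
```

```text
time: 9.27
tool_pos: [0.4438, -0.2449, 0.1992]
tool_rot: [-3.142, -0.0, 1.569]
contact_force: [-0.2, -0.3, 1.0]
opening: 0.0701
grip_force: 0.0
rz -0.001 move [-0.0006 -0.0018  0.0132] rows>=1
```

```bash
python3 -m pendant '[[-0.0005,-0.0015,0.007,0,0,0],[0,0,0.006,0,0,0],[0,0,0,0,0,0],[0,0,0,0,0,0]]'
python3 -m pendant '[[0,0,0,0,0,0],[0,0,0,0,0,0],[0,0,0,0,0,0],[0,0,0,0,0,0],[0,0,0,0,0,0],[0,0,0,0,0,0],[0,0,0,0,0,0],[0,0,0,0,0,0]]' 0.03 25
python3 plan.py .442 -.2455 .186 90
```

```text
time: 9.6
tool_pos: [0.4415, -0.2456, 0.1864]
tool_rot: [3.141, -0.0, 1.569]
contact_force: [-0.8, -0.9, -0.1]
opening: 0.0701
grip_force: 0.0
time: 10.27
tool_pos: [0.4416, -0.2456, 0.1863]
tool_rot: [3.141, 0.0, 1.569]
contact_force: [-0.7, -0.8, 1.5]
opening: 0.0399
grip_force: 25.0
rz -0.002 move [0.0001 0.0004 0.0003] rows>=1
```

```bash
python3 -m pendant '[[0,0,-0.02,0,0,0],[0,0,-0.03,0,0,0],[0,0,-0.035,0,0,0],[0,0,-0.035,0,0,0],[0,0,-0.024,0,0,0.09],[0,0,0,0,0,0.1],[0,0,0,0,0,0.09],[0,0,0,0,0,0]]'
python3 plan.py .599 -.1763 .33 73.8
```

```text
time: 10.93
tool_pos: [0.4414, -0.2455, 0.3306]
tool_rot: [3.141, 0.0, 1.286]
contact_force: [0.0, 0.4, -0.1]
opening: 0.04
grip_force: 25.0
rz -0.002 move [0.1104 0.132  0.0006] rows>=5
```

```bash
python3 -m pendant '[[0.022,0.0264,0,0,0,0],[0.022,0.0264,0,0,0,0],[0.022,0.0264,0,0,0,0],[0.022,0.0264,0,0,0,0],[0.0222,0.0264,0,0,0,0],[0,0,0,0,0,0],[0,0,0,0,0,0]]'
python3 -m pendant '[[0,0,0.02,0,0,0],[0,0,0.02,0,0,0],[0,0,0.02,0,0,0],[0,0,0.02,0,0,0],[0,0,0.01,0,0,0],[0,0,0,0,0,0],[0,0,0,0,0,0]]'
python3 plan.py .599 -.1763 .2304 73.8
python3 - <<'E'
from cell import robot;import cv2,numpy as np
from h import *
c=robot.read_camera("wrist");cv2.imwrite("pics/w4.png",c["image"][:,:,::-1]);np.savez("pics/w4.npz",**c)
E
```

```text
time: 11.52
tool_pos: [0.5999, -0.1753, 0.3287]
tool_rot: [-3.14, -0.0, 1.294]
contact_force: [-0.9, -1.0, -0.5]
opening: 0.0398
grip_force: 25.0
time: 12.1
tool_pos: [0.5986, -0.1769, 0.2402]
tool_rot: [-3.141, -0.0, 1.289]
contact_force: [0.6, -0.1, -0.7]
opening: 0.0396
grip_force: 25.0
rz 0.001 move [0.0007 0.0002 0.0098] rows>=1
```

View pics/w4.png

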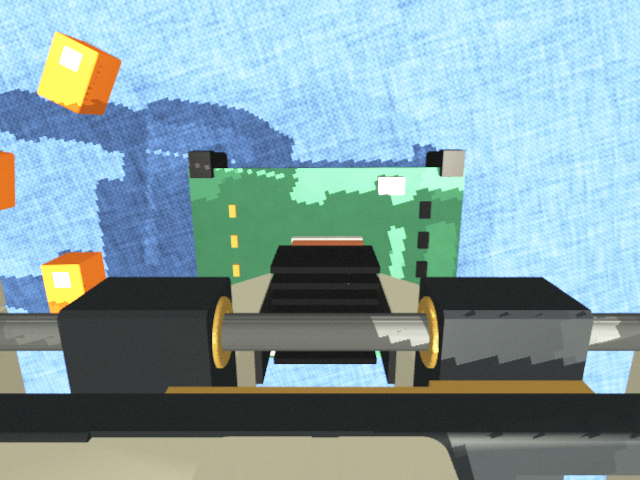

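```bash
python3 - <<'E'
from h import *
c=dict(np.load("pics/w4.npz"))
a=ray(c,[[325.5,246]],.0535)[0];b1=ray(c,[[327,238]],.034)[0];b=ray(c,[[327,241.5]],.044)[0]
u=np.array([np.cos(1.288),np.sin(1.288),0])
print(a,b,b1,"sink edge - 20mm vs spreader edge - 17mm along tool x:",(a-b)@u-.003,(a-b1)@u-.003)
E
```

```text
[ 0.6058 -0.1583  0.0535] [ 0.6063 -0.1591  0.044 ] [ 0.6061 -0.1602  0.034 ] sink edge - 20mm vs spreader edge - 17mm along tool x: -0.0023241511113585257 -0.0012319213151554085
```

The spreader edge at (327,240) is in line with the sink, whose lower edge is at (325,246). Offset is about 2 mm. Set it down.

```bash
python3 -m pendant '[[0.0015,0.0002,0.004,0,0,0],[0,0,0.003,0,0,0],[0,0,0.0015,0,0,0],[0,0,0.001,0,0,0],[0,0,0.0005,0,0,0],[0,0,0,0,0,0],[0,0,0,0,0,0]]'
python3 plan.py .599 -.176 .2304 73.8
```

```text
time: 12.73
tool_pos: [0.5997, -0.1751, 0.2304]
tool_rot: [3.141, -0.0, 1.289]
contact_force: [0.5, 0.5, -0.0]
opening: 0.0397
grip_force: 25.0
rz 0.001 move [-0.0011 -0.0004 -0.    ] rows>=1
```

```bash
python3 -m pendant '[[0,0,0.0005,0,0,0],[0,0,0,0,0,0],[0,0,0,0,0,0]]'
python3 -m pendant '[[0,0,0,0,0,0],[0,0,0,0,0,0],[0,0,0,0,0,0],[0,0,0,0,0,0],[0,0,-0.005,0,0,0],[0,0,-0.025,0,0,0],[0,0,-0.035,0,0,0],[0,0,-0.035,0,0,0]]' 0.07
python3 plan.py .428 -.0799 .33 152
```

```text
time: 12.98
tool_pos: [0.5996, -0.1751, 0.2303]
tool_rot: [3.141, -0.0, 1.289]
contact_force: [-1.8, 1.5, 5.3]
opening: 0.04
grip_force: 25.0
time: 13.65
tool_pos: [0.5993, -0.175, 0.3302]
tool_rot: [-3.139, -0.0, 1.289]
contact_force: [0.4, -1.2, 1.7]
opening: 0.0697
grip_force: 0.0
rz -1.364 move [0.196  0.0036 0.0002] rows>=5
```

```bash
python3 -m pendant '[[0,0,0,0,0,-0.12],[0,0,0,0,0,-0.12],[0,0,0,0,0,-0.12],[0,0,0,0,0,-0.12],[0,0,0,0,0,-0.12],[0,0,0,0,0,-0.12],[0,0,0,0,0,-0.12]]' 0.07
python3 -m pendant '[[0,0,0,0,0,-0.12],[0,0,0,0,0,-0.12],[0,0,0,0,0,-0.12],[0,0,0,0,0,-0.12],[0,0,0,0,0,-0.044],[0,0,0,0,0,0]]'
python3 -m pendant '[[0.0392,0.0008,0,0,0,0],[0.0392,0.0007,0,0,0,0],[0.0392,0.0007,0,0,0,0],[0.0392,0.0007,0,0,0,0],[0.0392,0.0007,0,0,0,0],[0,0,0,0,0,0],[0,0,0,0,0,0]]'
python3 plan.py .428 -.0799 .186 152
python3 - <<'E'
from cell import robot;import cv2,numpy as np
from h import *
c=robot.read_camera("wrist");cv2.imwrite("pics/w5.png",c["image"][:,:,::-1]);np.savez("pics/w5.npz",**c)
c=robot.read_camera("top");np.savez("pics/top2.npz",**c)
cv2.imwrite("pics/t2.png",cv2.resize(c["image"][215:335,340:460,::-1],None,fx=4,fy=4,interpolation=cv2.INTER_CUBIC))
E
```

```text
time: 14.23
tool_pos: [0.5996, -0.1751, 0.33]
tool_rot: [3.141, 0.0, 2.135]
contact_force: [0.3, 0.1, -0.0]
opening: 0.0704
grip_force: 0.0
time: 14.73
tool_pos: [0.5996, -0.1751, 0.33]
tool_rot: [3.141, 0.0, 2.654]
contact_force: [0.6, 0.5, 0.0]
opening: 0.07
grip_force: 0.0
time: 15.32
tool_pos: [0.427, -0.079, 0.3303]
tool_rot: [3.141, 0.0, 2.652]
contact_force: [1.3, -0.9, 0.8]
opening: 0.0698
grip_force: 0.0
rz -0.001 move [-0.0013 -0.0003  0.1443] rows>=1
```

View pics/w5.png

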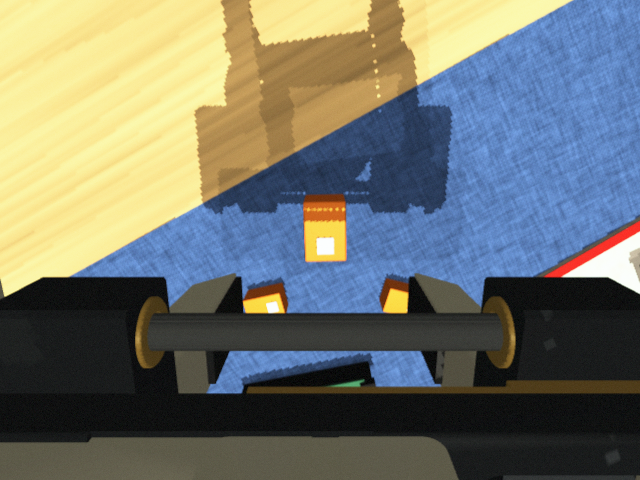

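View pics/t2.png

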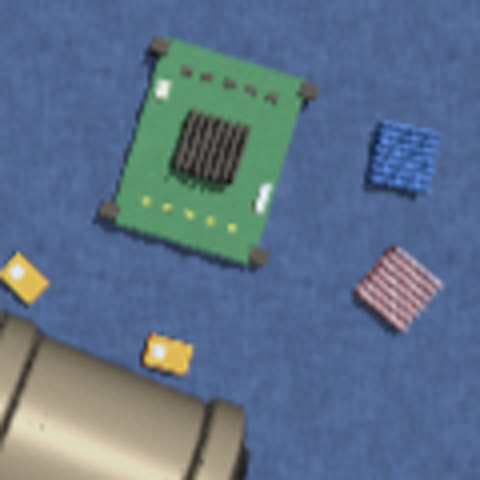

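Relay is at (325,241), square between the fingers, with decoys at (265,305) and (397,298), clear of the fingers. The top crop shows the sink square and central on the board at (210,148).

```bash
python3 - <<'E'
from h import *
c=dict(np.load("pics/w5.npz"));print(ray(c,[[325.5,241]],.034))
E
python3 -m pendant '[[-0.001,-0.0003,0.025,0,0,0],[0,0,0.025,0,0,0],[0,0,0.025,0,0,0],[0,0,0.025,0,0,0],[0,0,0.02,0,0,0],[0,0,0.01,0,0,0],[0,0,0,0,0,0],[0,0,0,0,0,0]]' 0.07
python3 plan.py .428 -.08 .188 152
```

```text
[[ 0.4361 -0.0834  0.034 ]]
time: 16.08
tool_pos: [0.4301, -0.0813, 0.1993]
tool_rot: [3.142, -0.0, 2.652]
contact_force: [0.6, -0.6, -0.7]
opening: 0.0701
grip_force: 0.0
rz -0.001 move [0.0024 0.0002 0.0113] rows>=1
```

```bash
python3 -m pendant '[[0.0022,0.0002,0.006,0,0,0],[0,0,0.005,0,0,0],[0,0,0,0,0,0],[0,0,0,0,0,0]]'
python3 -m pendant '[[0,0,0,0,0,0],[0,0,0,0,0,0],[0,0,0,0,0,0],[0,0,0,0,0,0],[0,0,0,0,0,0],[0,0,0,0,0,0],[0,0,0,0,0,0],[0,0,0,0,0,0]]' 0.02 25
python3 -m pendant '[[0,0,0,0,0,0],[0,0,0,0,0,0]]'
python3 plan.py .428 -.08 .188 152
```

```text
time: 16.42
tool_pos: [0.4272, -0.0794, 0.1888]
tool_rot: [3.141, 0.0, 2.653]
contact_force: [0.5, 0.7, 0.4]
opening: 0.07
grip_force: 0.0
time: 17.08
tool_pos: [0.4272, -0.0794, 0.1887]
tool_rot: [3.141, 0.0, 2.653]
contact_force: [0.2, -0.0, 0.9]
opening: 0.03
grip_force: 24.8
time: 17.25
tool_pos: [0.4272, -0.0794, 0.1887]
tool_rot: [3.141, 0.0, 2.653]
contact_force: [-0.1, -0.2, 1.0]
opening: 0.0295
grip_force: 24.8
rz -0.000 move [-0.001  -0.0001  0.0007] rows>=1
```

```bash
python3 -m pendant '[[0,0,-0.02,0,0,0],[0,0,-0.03,0,0,0],[0,0,-0.035,0,0,0],[0,0,-0.035,0,0,0],[0,0,-0.021,0,0,0]]'
python3 -m pendant '[[0,0,0,0,0,0.122],[0,0,0,0,0,0.122],[0,0,0,0,0,0.122],[0,0,0,0,0,0.122],[0,0,0,0,0,0.122],[0,0,0,0,0,0.122],[0,0,0,0,0,0.122],[0,0,0,0,0,0.122]]'
python3 -m pendant '[[0,0,0,0,0,0]]'
python3 plan.py .598 .069 .33 96
```

```text
time: 17.67
tool_pos: [0.4274, -0.0795, 0.3328]
tool_rot: [3.141, 0.004, 2.653]
contact_force: [0.8, -0.9, -0.3]
opening: 0.0299
grip_force: 24.8
time: 18.33
tool_pos: [0.427, -0.0794, 0.3295]
tool_rot: [-3.141, -0.0, 1.671]
contact_force: [0.5, -0.1, -0.7]
opening: 0.03
grip_force: 24.8
time: 18.42
tool_pos: [0.427, -0.0794, 0.3296]
tool_rot: [-3.141, -0.0, 1.672]
contact_force: [0.4, -0.5, -0.3]
opening: 0.0299
grip_force: 24.8
rz -0.003 move [ 0.1297  0.1856 -0.0004] rows>=6
```

```bash
python3 -m pendant '[[0.0216,0.0309,0,0,0,0],[0.0216,0.0309,0,0,0,0],[0.0216,0.0309,0,0,0,0],[0.0216,0.0309,0,0,0,0],[0.0216,0.031,0,0,0,0],[0.0216,0.031,0,0,0,0],[0,0,0,0,0,0],[0,0,0,0,0,0]]'
python3 -m pendant '[[0,0,0.02,0,0,0],[0,0,0.02,0,0,0],[0,0,0.02,0,0,0],[0,0,0.02,0,0,0],[0,0,0.01,0,0,0],[0,0,0,0,0,0],[0,0,0,0,0,0]]'
python3 plan.py .598 .069 .1948 96
python3 - <<'E'
from cell import robot;import cv2,numpy as np
from h import *
c=robot.read_camera("wrist");cv2.imwrite("pics/w6.png",c["image"][:,:,::-1]);np.savez("pics/w6.npz",**c)
E
```

```text
time: 19.08
tool_pos: [0.5986, 0.0705, 0.3286]
tool_rot: [-3.14, -0.0, 1.683]
contact_force: [0.6, 0.1, 0.1]
opening: 0.0299
grip_force: 24.8
time: 19.67
tool_pos: [0.5978, 0.0686, 0.24]
tool_rot: [-3.141, -0.0, 1.677]
contact_force: [0.5, -0.2, -0.2]
opening: 0.0298
grip_force: 24.8
rz 0.002 move [0.0004 0.0003 0.0452] rows>=1
```

View pics/w6.png

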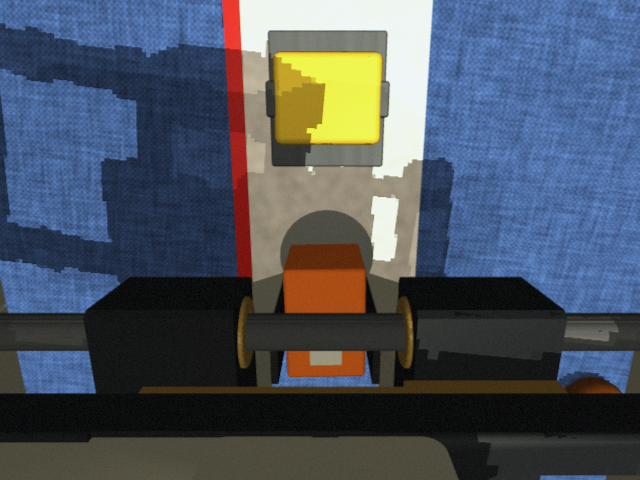

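The mark's upper rim is at (326,210), and the held relay's lower edge at (325,245) lines up with it. The transformer is at (327,98), with room to spare.

```bash
python3 - <<'E'
from h import *
c=dict(np.load("pics/w6.npz"));u=np.array([np.cos(1.676),np.sin(1.676),0])
print(ray(c,[[326,210]],.006)-.026*u, ray(c,[[325,245]],.0513)-.022*u)
E
python3 -m pendant '[[0,0,0.015,0,0,0],[0,0,0.015,0,0,0],[0,0,0.008,0,0,0],[0,0,0,0,0,0],[0,0,0,0,0,0]]'
python3 plan.py .598 .069 .1947 96
```

```text
[[0.5996 0.0684 0.006 ]] [[0.5994 0.0659 0.0513]]
time: 20.13
tool_pos: [0.5982, 0.069, 0.2024]
tool_rot: [3.141, 0.0, 1.677]
contact_force: [-1.0, -0.3, 0.4]
opening: 0.0294
grip_force: 24.8
rz 0.001 move [-0.     -0.0002  0.0077] rows>=1
```

```bash
python3 -m pendant '[[0.0015,0,0.003,0,0,0],[0,0,0.002,0,0,0],[0,0,0.0015,0,0,0],[0,0,0.001,0,0,0],[0,0,0.0005,0,0,0],[0,0,0,0,0,0],[0,0,0,0,0,0]]'
python3 -m pendant '[[0,0,0.0005,0,0,0],[0,0,0,0,0,0],[0,0,0,0,0,0]]'
```

```text
time: 20.72
tool_pos: [0.5979, 0.0707, 0.1948]
tool_rot: [3.141, -0.0, 1.677]
contact_force: [-2.4, 0.9, 6.3]
opening: 0.0298
grip_force: 24.8
time: 20.97
tool_pos: [0.5979, 0.0707, 0.1948]
tool_rot: [3.141, 0.0, 1.677]
contact_force: [-3.5, 0.6, 9.2]
opening: 0.0301
grip_force: 24.8
```

```bash
python3 -m pendant '[[0,0,0,0,0,0],[0,0,0,0,0,0],[0,0,0,0,0,0],[0,0,0,0,0,0],[0,0,-0.005,0,0,0],[0,0,-0.03,0,0,0],[0,0,-0.035,0,0,0],[0,0,-0.035,0,0,0]]' 0.06
python3 -m pendant '[[0,0,-0.03,0,0,0],[0,0,0,0,0,0]]' 0.07
python3 plan.py .4415 .234 .33 96
```

```text
time: 21.63
tool_pos: [0.5976, 0.0705, 0.299]
tool_rot: [-3.14, -0.0, 1.677]
contact_force: [0.9, 0.6, 0.4]
opening: 0.0604
grip_force: 0.0
time: 21.8
tool_pos: [0.5991, 0.0707, 0.3355]
tool_rot: [3.129, 0.001, 1.677]
contact_force: [0.9, 0.1, 0.5]
opening: 0.0678
grip_force: 0.0
rz 0.001 move [ 0.1789 -0.1397  0.0055] rows>=6
```

```bash
python3 -m pendant '[[0.0298,-0.0233,0,0,0,0],[0.0298,-0.0233,0,0,0,0],[0.0298,-0.0233,0,0,0,0],[0.0298,-0.0233,0,0,0,0],[0.0298,-0.0233,0,0,0,0],[0.0298,-0.0233,0,0,0,0],[0,0,0,0,0,0],[0,0,0,0,0,0]]'
python3 plan.py .4415 .234 .19 96
python3 - <<'E'
from cell import robot;import cv2,numpy as np
from h import *
c=robot.read_camera("wrist");np.savez("pics/w7.npz",**c)
print(blob(c,(280,170,375,272),lambda h,s,v:(s<60)&(v>120),.05))
c=robot.read_camera("top");np.savez("pics/top3.npz",**c)
org=lambda h,s,v:(h>3)&(h<25)&(s>110)&(v>110)
print(blob(c,(284,232,314,272),org,.04))
cv2.imwrite("pics/t3.png",cv2.resize(c["image"][215:335,215:365,::-1],None,fx=4,fy=4,interpolation=cv2.INTER_CUBIC))
E
```

```text
time: 22.47
tool_pos: [0.4387, 0.2348, 0.3284]
tool_rot: [3.142, 0.0, 1.68]
contact_force: [0.6, -0.2, -0.2]
opening: 0.07
grip_force: 0.0
rz 0.005 move [-0.0011  0.0027  0.1384] rows>=1
{'c': array([0.4436, 0.2339]), 'size': array([29.4899, 30.2841]), 'ang': np.float64(49.8), 'px': array([329.9379, 236.6754]), 'bb': array([307.875, 214.375, 352.375, 259.375])}
{'c': array([0.5954, 0.0682]), 'size': array([32.0839, 45.0273]), 'ang': np.float64(7.0), 'px': array([300.6599, 250.6526]), 'bb': array([292.125, 244.375, 309.375, 256.875])}
```

View pics/t3.png

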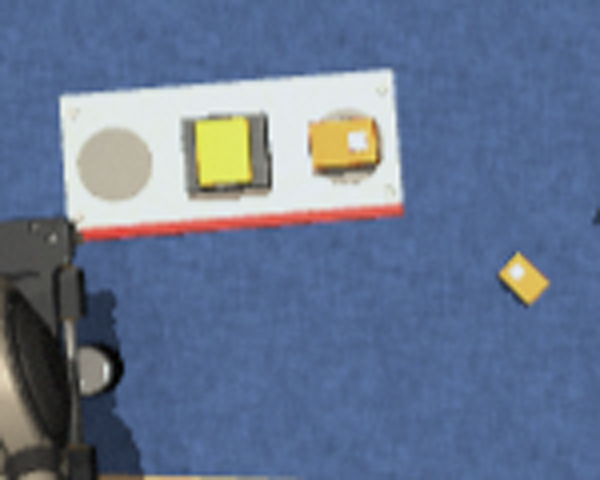

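Relay is placed on the right mark (about (0.595,0.068), square). Next, the capacitor at (100,370).

```bash
python3 -m pendant '[[-0.001,0.003,0.025,0,0,0],[0,0,0.025,0,0,0],[0,0,0.025,0,0,0],[0,0,0.025,0,0,0],[0,0,0.02,0,0,0],[0,0,0.015,0,0,0],[0,0,0,0,0,0],[0,0,0,0,0,0]]' 0.07
python3 plan.py .442 .234 .19 96
```

```text
time: 23.23
tool_pos: [0.4438, 0.232, 0.1926]
tool_rot: [-3.14, 0.0, 1.675]
contact_force: [0.1, -0.5, 0.2]
opening: 0.0702
grip_force: 0.0
rz -0.001 move [ 0.0022 -0.0016  0.0026] rows>=1
```

```bash
python3 -m pendant '[[0.0022,-0.0015,0.0025,0,0,0],[0,0,0,0,0,0],[0,0,0,0,0,0]]'
python3 -m pendant '[[0,0,0,0,0,0],[0,0,0,0,0,0],[0,0,0,0,0,0],[0,0,0,0,0,0],[0,0,0,0,0,0],[0,0,0,0,0,0],[0,0,0,0,0,0],[0,0,0,0,0,0]]' 0.02 25
python3 -m pendant '[[0,0,0,0,0,0],[0,0,-0.02,0,0,0],[0,0,-0.03,0,0,0],[0,0,-0.035,0,0,0],[0,0,-0.035,0,0,0],[0,0,-0.02,0,0,0],[0,0,0,0,0,0]]'
python3 plan.py .581 .228 .33 96
```

```text
time: 23.48
tool_pos: [0.4416, 0.235, 0.1916]
tool_rot: [3.14, -0.0, 1.677]
contact_force: [0.2, -0.5, -0.8]
opening: 0.07
grip_force: 0.0
time: 24.15
tool_pos: [0.4413, 0.235, 0.1908]
tool_rot: [3.141, -0.0, 1.677]
contact_force: [1.0, 0.0, -0.1]
opening: 0.0344
grip_force: 25.0
time: 24.73
tool_pos: [0.4421, 0.2353, 0.3352]
tool_rot: [3.133, -0.002, 1.677]
contact_force: [1.3, 0.3, -1.0]
opening: 0.0345
grip_force: 25.0
rz 0.001 move [-0.0218  0.1374  0.0052] rows>=4
```

```bash
python3 -m pendant '[[-0.0053,0.0343,0,0,0,0],[-0.0053,0.0343,0,0,0,0],[-0.0053,0.0343,0,0,0,0],[-0.0053,0.0343,0,0,0,0],[0,0,0,0,0,0],[0,0,0,0,0,0]]'
python3 -m pendant '[[0,0,0.02,0,0,0],[0,0,0.02,0,0,0],[0,0,0.02,0,0,0],[0,0,0.02,0,0,0],[0,0,0.01,0,0,0],[0,0,0,0,0,0],[0,0,0,0,0,0]]'
python3 plan.py .581 .229 .1968 96
python3 - <<'E'
from cell import robot;import cv2,numpy as np
from h import *
c=robot.read_camera("wrist");cv2.imwrite("pics/w8.png",c["image"][:,:,::-1]);np.savez("pics/w8.npz",**c)
E
```

```text
time: 25.23
tool_pos: [0.5808, 0.2278, 0.3282]
tool_rot: [-3.138, 0.0, 1.675]
contact_force: [-0.1, 0.3, -1.9]
opening: 0.0344
grip_force: 25.0
time: 25.82
tool_pos: [0.5794, 0.2286, 0.2407]
tool_rot: [-3.14, 0.0, 1.677]
contact_force: [0.8, -0.1, -0.5]
opening: 0.0347
grip_force: 25.0
rz 0.002 move [0.0003 0.0016 0.0439] rows>=1
```

View pics/w8.png

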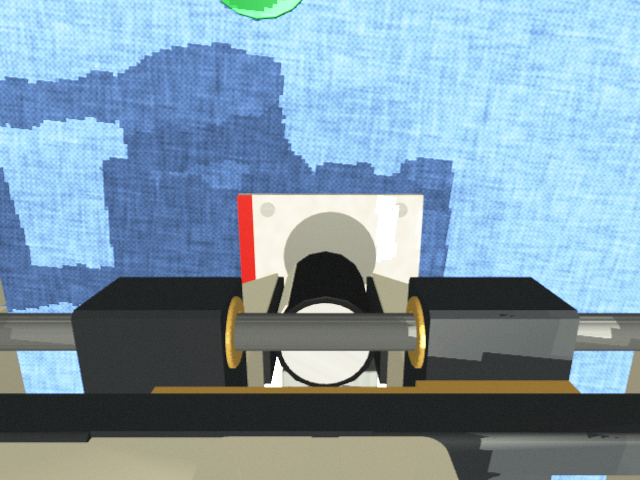

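The mark is centred at column 330 and the capacitor at column 326, so I shift about 2 mm and set it down. The spool (262,5) is far away.

```bash
python3 -m pendant '[[0.0005,0.002,0.015,0,0,0],[0,0,0.015,0,0,0],[0,0,0.008,0,0,0],[0,0,0.003,0,0,0],[0,0,0,0,0,0],[0,0,0,0,0,0]]'
python3 plan.py .581 .229 .1968 96
```

```text
time: 26.37
tool_pos: [0.5822, 0.2292, 0.2007]
tool_rot: [3.14, -0.0, 1.677]
contact_force: [-0.3, 0.4, -1.2]
opening: 0.0344
grip_force: 25.0
rz 0.001 move [-0.     -0.0012  0.0039] rows>=1
```

```bash
python3 -m pendant '[[0,-0.0008,0.002,0,0,0],[0,0,0.001,0,0,0],[0,0,0.0008,0,0,0],[0,0,0.0007,0,0,0],[0,0,0,0,0,0],[0,0,0,0,0,0]]'
```

```text
time: 26.87
tool_pos: [0.5811, 0.2291, 0.1968]
tool_rot: [3.14, -0.0, 1.677]
contact_force: [-3.3, -1.1, 8.9]
opening: 0.0347
grip_force: 25.0
```

Contact at 8.9 N. Release, rise, back away and check.

```bash
python3 -m pendant '[[0,0,0,0,0,0],[0,0,0,0,0,0],[0,0,0,0,0,0],[0,0,0,0,0,0],[0,0,-0.005,0,0,0],[0,0,-0.03,0,0,0],[0,0,-0.035,0,0,0],[0,0,-0.035,0,0,0]]' 0.07
python3 -m pendant '[[0,0,-0.04,0,0,0],[0.01,-0.04,0,0,0,0],[0.01,-0.04,0,0,0,0],[0.01,-0.04,0,0,0,0],[0.01,-0.04,0,0,0,0],[0.01,-0.03,0,0,0,0],[0,0,0,0,0,0]]'
python3 - <<'E'
from cell import robot
from h import *
c=robot.read_camera("top");np.savez("pics/top4.npz",**c)
wh=lambda h,s,v:(s<60)&(v>140)
cv2.imwrite("pics/t4.png",cv2.resize(c["image"][160:340,150:510,::-1],None,fx=2.2,fy=2.2,interpolation=cv2.INTER_CUBIC))
s=robot.read_camera("side");cv2.imwrite("pics/s4.png",cv2.resize(s["image"][130:350,210:420,::-1],None,fx=2.7,fy=2.7,interpolation=cv2.INTER_CUBIC))
print(blob(c,(230,235,257,275),lambda h,s,v:(v<60),.03))
print(blob(c,(375,235,410,270),lambda h,s,v:(v<75),.072))
E
```

```text
time: 27.53
tool_pos: [0.5808, 0.2289, 0.301]
tool_rot: [-3.14, 0.0, 1.677]
contact_force: [1.3, 0.6, 0.7]
opening: 0.0702
grip_force: 0.0
time: 28.12
tool_pos: [0.3818, 0.259, 0.3405]
tool_rot: [-3.138, 0.0, 1.68]
contact_force: [0.7, -0.4, -0.9]
opening: 0.0699
grip_force: 0.0
{'c': array([0.5755, 0.2156]), 'size': array([14.9399, 31.321 ]), 'ang': np.float64(73.3), 'px': array([246.0619, 256.9876]), 'bb': array([241.875, 250.625, 248.875, 261.875])}
{'c': array([ 0.5952, -0.1718]), 'size': array([41.687 , 41.8932]), 'ang': np.float64(73.4), 'px': array([391.6357, 251.9985]), 'bb': array([382.125, 243.125, 400.875, 260.875])}
```

View pics/t4.png

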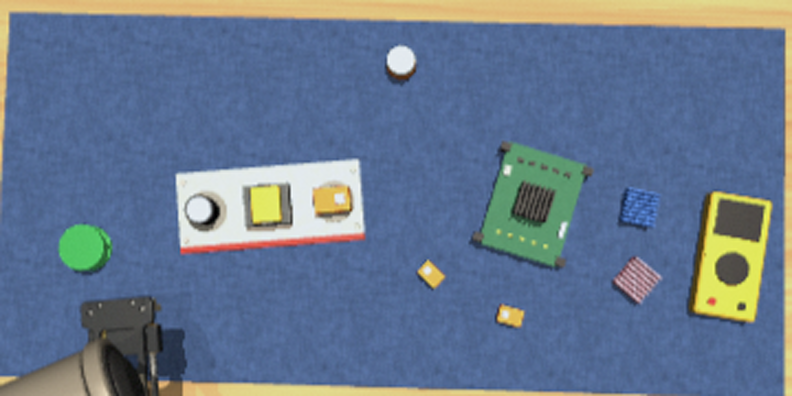

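View pics/s4.png

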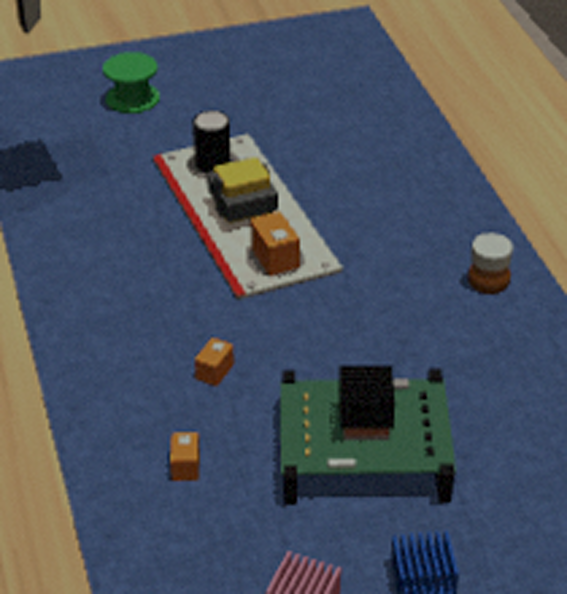

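Top and side crops show the capacitor upright on the left mark (201,210), the relay on the right mark (332,202), and the sink and spreader stacked square on the chip (533,202). The bystanders are untouched. One last check of the capacitor and sink numbers.

```bash
python3 - <<'E'
from h import *
c=dict(np.load("pics/top4.npz"))
print(ray(c,[[201/2.2+150-.3,210/2.2+160-.3]],.056), "mark .5796 .2283")
E
python3 -m pendant '[[0,0,0,0,0,0],[0,0,0,0,0,0],[0,0,0,0,0,0],[0,0,0,0,0,0]]'
```

```text
[[0.5782 0.2248 0.056 ]] mark .5796 .2283
time: 28.55
tool_pos: [0.3877, 0.2584, 0.34]
tool_rot: [-3.141, 0.0, 1.676]
contact_force: [0.1, -0.5, -0.3]
opening: 0.07
grip_force: 0.0
```

All within tolerance, so I'm handing in.

```bash
python3 -c "
from cell import robot
print(robot.hand_in())"
```

```text
the job is handed in; nothing more can be done
None
```

I handed the job in at about 28.6 s with all four parts placed and released; my last camera measurements put each within its limits (the hand-in returned no verdict), and the spool, jar and multimeter were not touched.

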